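Load a drawer rail into the mortising jig

ROBOT

A 6-joint arm with a two-finger parallel gripper is mounted at the origin on a cart in front of the work surface, level with it; the furniture and walls round the work are solid. World frame = base frame: x ahead of the robot, y to its left, z up, the work surface at z = 0. Lengths are in m, angles in rad, forces in N, time in s.
With the tool pointing down it reaches from about 0.35 to 0.775 m from the base axis. Payload 7.3 kg.
Tool frame: the origin (TCP) lies at the very end of the fingers, on their centre line; the grasp point (between the pads) lies 19 mm behind it (robot.tcp_to_grasp is the z of the grasp point in the tool frame, in m); z points along the fingers, y is the line along which they close (so a half turn about z gives the same grasp; the last joint's range is limited). The gripper opens to 92 mm and grips with 3 to 60 N. Pads are 19 mm wide; open, the fingers measure 130 mm over their backs; the gripper's body (75 mm by 190 mm) begins 47 mm behind the grasp point.
Start: joints at [1.116, 0.342, 1.524, -0, 1.275, -0.146], TCP at [0.16, 0.5, 0.191] pointing down, gripper open.
Joint ranges: [-2.53, 2.53], [-0.77, 2.02], [0.04, 2.7], [-1, 4.14], [0.28, 2.66], [-3.11, 3.11]. Speed limits (rad/s): [2.57, 2.57, 3.14, 3.14, 3.14, 3.14].

INTERFACE

Orientations are given as [roll, pitch, yaw] about the fixed x, y, z axes, in that order (R = Rz(yaw) Ry(pitch) Rx(roll)).
In Python, from cell import monitor, read_camera, get_calibration, job, robot gives the robot as it stands. The module is installed in compiled form; this text tells all that it offers.
- The arm moves only by the tool send_rows, never from a script. Its argument "targets" is a list of rows, each an object with "translation": the shift along the tool's x, y, z in cm, a list of three; "spin": the turn about the tool's z in degrees; "jaw": the opening, from 0 (shut) to 1 (fully open). A call has exactly 5 rows; each row is the pose to reach, as a shift and turn from the pose commanded when the call began, along the tool's axes at that moment; what a row does not reach only later rows make up. A row lasts 1/10 s, in which the tool goes at most 50 mm and 8.59 degrees, less where a joint would pass 70% of its speed; a pose out of reach is approached as far as the arm can. A call with a gripper value outside its range is refused whole. The fingers move at their own pace and stop on an object; "force" is the grip in N (left out, the last holds). Time passes only in rows, so rows that repeat a pose let the fingers close, or fill a call up. It gives the time, the measured TCP pose, the force, the opening and the grip force at its end, in the units of the state.
- monitor.observe(): the state, without advancing time (a new reading comes with each control period).
- read_camera(name): name is "scene" or "top" or "wrist"; returns (picture, depth): 420x560x3 uint8, red, green, blue; 420x560 float32, m along the optical axis (not along the pixel's ray), 0 where there is no reading.
- get_calibration(name): a dict with "intrinsics" (3x3 intrinsics, pixels), "origin" and "orientation" of the camera in the world; the wrist camera has in their place "hand_eye" (4x4, takes a point from camera to tool coordinates, whose origin is the TCP and whose axes are the flange's). Camera axes: x right, y up, looking along -z (the intrinsics and any distortion apply to the point x, -y, -z); pixel columns grow to the right and rows downward; lengths in m; the calibration is good to about 2 mm. The wrist camera is an equidistant fisheye: a pixel r from the principal point sees the ray r / f radians off the axis. A picture is of the moment at which its call begins: read the wrist's pose just before it. get_calibration takes no time and is no camera call.
- job.hand_in(): hands the job in; it is judged then, once.
The state is a dict: "time": time; "qpos": joint angles; "qvel": joint speeds; "joint_efforts": joint torques, N m; "tool_pos": TCP position; "tool_rot": TCP orientation; "contact_force": force on the tool from outside, world axes, zero at the start; "torque": the same for the moment, N m; "opening": finger opening in m; "grip_force": force on a finger pad.
Only numpy, scipy, OpenCV 4.12 (cv2) and the standard library are available. Lean on these libraries where they do the work, as an engineer would, in place of code of your own. Each camera call takes 0.05 s, during which the arm holds its last target. There are 200 camera calls.

TASK

Load the loose drawer rail into the mortising jig on the bench: start its tongue end into the channel under the template, then feed it the rest of the way with the push stick, until the tongue is fully home under the lip of the retaining block and the spring latch has snapped down into the rail's groove. Push firmly but gently so the set block is not rammed, then lay the push stick flat on the bench beside the jig. Leave the tape measure, the card scraper and the tub of screws where they are.

Things in the scene. Friction and masses are not known exactly. Their poses are not given: they have to be found in the camera images.
- jig: Mortising jig, fixed. Origin: on the bench under the middle of its mouth; +x = feed direction into it, z up. Plywood bed 18 mm high, 94 wide, x -80 to +192 mm, bare before x -20. Two fences, 18 mm wide, 22 high above the bed, x 0 to 188, leave a channel 49 mm wide (y +-24.5). Their ends flare outward from x 0 to -20, same height.
- template (a point): Centre of the top face of the grey template plate (with a slot) that lies across the fences: x 0 to 64 mm of the jig, 85 mm wide, 8 thick, top 48 mm above the bench. The opening under it is 22 mm high. Once home, the rail's rear end is 18 to 46 mm inside the mouth below this plate, where fingers cannot follow. Axes as the jig.
- pocket_first (a point): Point in the channel, at bed height 133 mm inside the mouth: the nearest place where the pocket's end wall can be. A dark steel retaining block with a black knob is locked between the fences, its end wall 0 to 28 mm beyond this point (+x); it must be felt, it differs each time. Its lip overhangs a pocket 15 mm deep, 11.5 mm high, 47 wide.
- latch (a joint): Spring latch, small steel arm with thumb tab on the retaining block, pointing to the mouth: 0 = down, grows when lifted (rad). Its nose has a 22 deg ramp: the rail's shoulder lifts it (push of 2 to 6 N) from 39 mm before home; it rides on the rail at about 0.09 and, 2 mm before home, drops to 0 into the groove and locks the rail.
- rail: Dark wooden rail, loose, 115 x 46 x 18 mm (x, y, z), about 0.08 kg. Origin: centre of the underside; +x to the tongue: the last 18 mm, 9 mm thick, flush with the underside (tip at x +57.5, shoulder +39.5). Groove across the top, 6 mm deep, x -2.5 to +15.5. Plain rear end at x -57.5. Goes in tongue first, groove up, flat on the bed.
- push_stick: Light wooden push stick, loose, lying flat: 210 mm long (x), 30 to 34 wide (y), 14 thick, about 0.06 kg. Origin: centre of the underside, near the balance point. +x to the notched end (x +105), two horns 34 mm over all that bear on the rail's rear end. Handle end with hanging hole at x -105. Push with well under 30 N.
- tape: Yellow tape measure, 36 x 80 x 65 mm, loose bystander beside the jig. Origin: centre of the underside.
- scraper: Card scraper with a wooden back, 44 x 130 x 14 mm, loose bystander. Origin: centre of the underside.
- screw_tub: Small round tub of mounting screws, 32 x 34 x 35 mm, loose bystander. Origin: centre of the underside.

How it is judged:
On the way, in this order (a step that is already met when the one before it is completed fails the run):
1. the rail lies flat on the bed with its tongue end in the channel under the template (x of rail in the frame of jig above -0.045 m and y of rail in the frame of jig between -0.006 and 0.006 m and z of rail in the frame of jig below 0.024 m and value of joint latch below 0.03 rad), for 0.1 s.
2. the push stick, bearing on the rail, drives it under the latch, which lifts (value of joint latch above 0.06 rad and contact force between push_stick and rail above 0.5 N), for 0.05 s.
At the end, for the whole second after the job is handed in: Rail flat on the jig's bed (2.5 mm, 3 deg, yaw 4.5 deg), over 72.5 mm inside the mouth, tongue home (within about 2 mm) and latch dropped into its groove (under 0.03 rad). Push stick flat on the bench (under 6 mm, level within 4 deg). All at rest (value of joint latch below 0.03 rad and x of rail in the frame of jig above 0.0725 m and z of rail in the frame of jig below 0.0205 m and angle between the x axis of rail and the x axis of jig, either way round below 0.08 rad and angle between rail's own z axis and vertical below 0.05 rad and linear speed of each of rail, push_stick below 0.01 m/s and height (world z) of push_stick between -0.005 and 0.006 m and angle between push_stick's own x axis and vertical between 1.5 and 1.64 rad); the robot touches nothing.
It fails at once if the push stick rams the rail with more than 30 N (contact force between push_stick and rail above 30 N).
It fails at once if the tape measure is moved more than 25 mm (distance of tape from where it was at the start of the episode above 0.025 m).
It fails at once if the card scraper is moved more than 25 mm (distance of scraper from where it was at the start of the episode above 0.025 m).
It fails at once if the tub of screws is moved more than 25 mm (distance of screw_tub from where it was at the start of the episode above 0.025 m).
It also fails if it takes over 62 s, if anything falls off the work surface, if the arm or the gripper's body presses on something with over 40 N, if the wrist force passes 120 N, or if a joint passes its speed limit or range.

## Working session

There is one attempt and no reset: what is moved stays moved. The work goes in short steps, Python scripts to look and compute and a tool call to move; the robot and the scene stay as the last step left them, time stands still between calls to the robot, and variables do not carry over. Pictures are saved under pics/ and viewed, at most 10 in all, crops included, and the job is handed in when it is done.

Besides the shell and the picture viewer there is one more tool, called as name(argument=value, ...), one argument or row to a line, values as JSON. send_rows: Moves the arm, as the interface text tells. Its arguments: {"type":"object","properties":{"targets":{"type":"array"},"force":{"type":"number"}},"required":["targets"]}

```bash
mkdir -p pics; python3 - <<'E'
from cell import *
import cv2,numpy as np
s=monitor.observe();print(s['time'],s['tool_pos'],s['tool_rot'],s['opening'])
for n in ['scene','top']:
    p,d=read_camera(n);np.savez(f'{n}0.npz',p=p,d=d)
    cv2.imwrite(f'pics/{n}0.png',cv2.resize(p[...,::-1],(800,600),interpolation=cv2.INTER_CUBIC))
    c=get_calibration(n);print(n,c)
print(get_calibration('wrist'))
E
```

```text
0.0 [0.15934518 0.49975843 0.19015941] [-3.14009542e+00 -2.21792439e-04  2.83277409e+00] 0.09185568912625636
scene {'intrinsics': array([[534.17642907,   0.        , 278.38523818],
       [  0.        , 534.17642907, 211.35515118],
       [  0.        ,   0.        ,   1.        ]]), 'origin': array([-0.06739149, -0.28846051,  0.50398962]), 'orientation': array([ 1.0541882 , -0.02050291, -0.83031034])}
top {'intrinsics': array([[406.8352181 ,   0.        , 272.87872662],
       [  0.        , 406.8352181 , 210.0571695 ],
       [  0.        ,   0.        ,   1.        ]]), 'origin': array([0.4509766 , 0.2075357 , 0.92966871]), 'orientation': array([ 0.03462979, -0.00492081, -1.57060558])}
{'intrinsics': array([[325.1922621 ,   0.        , 284.22160907],
       [  0.        , 325.1922621 , 208.43873337],
       [  0.        ,   0.        ,   1.        ]]), 'hand_eye': array([[ 1.25944904e-03,  9.69813668e-01,  2.43843931e-01,
         6.68933744e-02],
       [ 9.99999090e-01, -1.10369325e-03, -7.75377525e-04,
         3.34084710e-04],
       [-4.82842822e-04,  2.43844686e-01, -9.69814176e-01,
        -1.93748241e-01],
       [ 0.00000000e+00,  0.00000000e+00,  0.00000000e+00,
         1.00000000e+00]])}
```

View pics/top0.png

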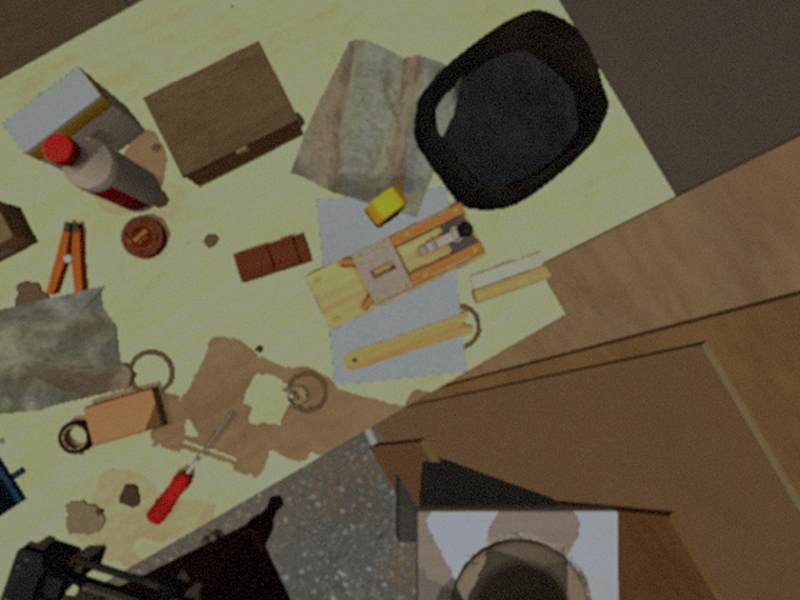

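View pics/scene0.png

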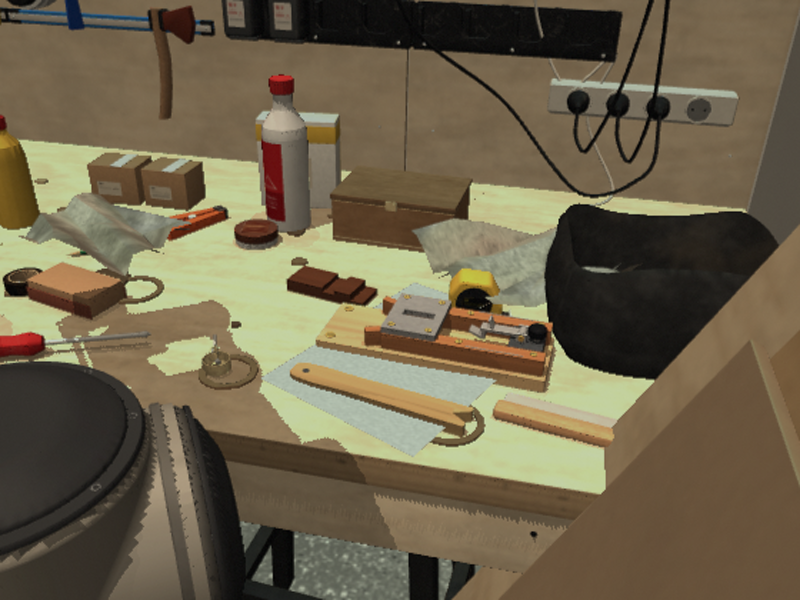

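The top view shows the jig with its mouth at lower left, around (365,285), and its feed running to the upper right. The rail is at (272,257) with its tongue at right, and the stick runs (347,358)→(475,325) with its horns at right. The tape is at (385,205), the scraper at (510,278) and the tub around (300,392). Next I'll enlarge.

```bash
python3 - <<'E'
import cv2,numpy as np
p=np.load('top0.npz')['p'][...,::-1]
c=p[125:275,155:355]
c=cv2.resize(c,None,fx=4,fy=4,interpolation=cv2.INTER_CUBIC)
for i in range(0,200,25): cv2.putText(c,str(155+i),(i*4,10),0,.35,(0,0,255));cv2.line(c,(i*4,0),(i*4,5),(0,0,255))
for i in range(0,150,25): cv2.putText(c,str(125+i),(0,i*4+4),0,.35,(0,0,255))
cv2.imwrite('pics/topc.png',c)
E
```

```text
(no output)
```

View pics/topc.png

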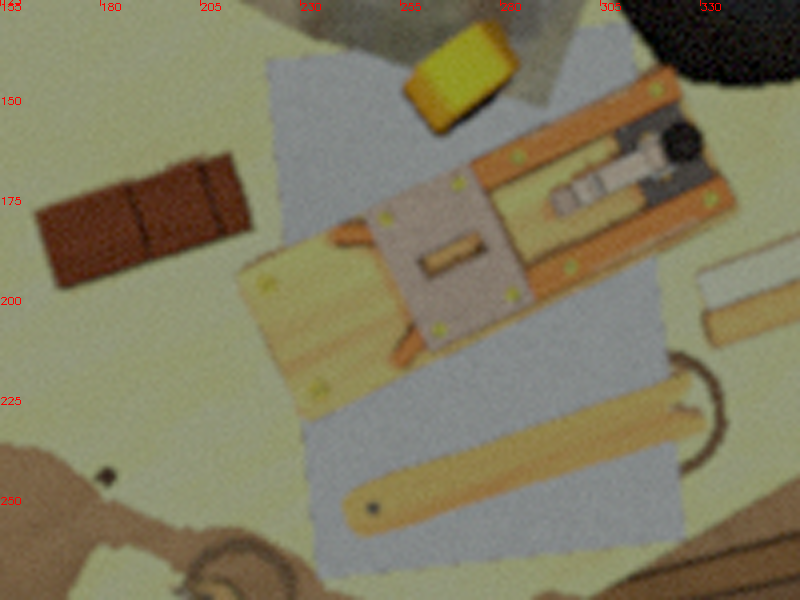

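The crop shows these pixel positions:
- **Rail:** rear corners at (37,212) and (62,289), tongue end corners at (232,153) and (252,229).
- **Template:** corners at (365,211), (470,163), (535,298) and (435,352).
- **Bed:** front corners at (238,270) and (305,420).
- **Stick:** handle hole at (373,508), horn tips at (690,372) and (705,430).

```bash
cat > h.py <<'E'
import numpy as np,cv2
from scipy.spatial.transform import Rotation as R
from cell import *
def top_pt(u,v,z,name='top'):
    c=get_calibration(name);K=c['intrinsics']
    r=np.array([(u-K[0,2])/K[0,0],-(v-K[1,2])/K[1,1],-1.]);r=R.from_euler('xyz',c['orientation']).apply(r)
    o=np.array(c['origin']);return o+r*(z-o[2])/r[2]
def fit2(A,B):
    A=np.array(A,float);B=np.array(B)[:,:2];a=A-A.mean(0);b=B-B.mean(0)
    th=np.arctan2((a[:,0]*b[:,1]-a[:,1]*b[:,0]).sum(),(a*b).sum())
    M=np.array([[np.cos(th),-np.sin(th)],[np.sin(th),np.cos(th)]]);t=B.mean(0)-M@A.mean(0)
    return t,th,np.abs(A@M.T+t-B).max()
def tool(dxyz,dyaw=0): pass
def to_tool(world_d,rot): # world shift -> tool cm
    return R.from_euler('xyz',rot).inv().apply(world_d)*100
E
python3 - <<'E'
from h import *
f=lambda x,y,z:top_pt(155+x/4-.4,125+y/4-.4,z/1000)
def show(n,A,px):
    B=[f(*q) for q in px];t,th,e=fit2(np.array(A)/1000,B);print(n,t.round(4),np.degrees(th).round(2),'res',e.round(4))
show('rail',[(-57.5,23),(-57.5,-23),(57.5,23),(57.5,-23)],[(37,212,18),(62,289,18),(232,153,9),(252,229,9)])
T=[(0,42.5),(64,42.5),(64,-42.5),(0,-42.5)]
show('tmpl',T,[(365,211,48),(470,163,48),(535,298,48),(435,352,48)])
show('jig',T+[(-80,47),(-80,-47)],[(365,211,48),(470,163,48),(535,298,48),(435,352,48),(238,270,18),(305,420,18)])
show('stick',[(105,15.5),(105,-15.5),(-105,12),(-105,-12)],[(690,372,14),(705,430,14),(345,500,14),(360,536,14)])
show('jigfar',[(188,42.5),(188,-42.5)],[(668,65,40),(733,190,40)])
d=np.load('top0.npz')['d']
for n,(x,y) in dict(rail=(90,230),rail2=(180,200),tongue=(232,190),tmpl=(420,220),bench=(150,400),bed=(310,340),stick=(540,455)).items():
    u,v=155+x/4,125+y/4;dd=d[int(v),int(u)];c=get_calibration('top');K=c['intrinsics']
    r=np.array([(u-K[0,2])/K[0,0],-(v-K[1,2])/K[1,1],-1])*dd
    print(n,(np.array(c['origin'])+R.from_euler('xyz',c['orientation']).apply(r)).round(4))
E
```

```text
rail [0.5511 0.3874] -72.12 res 0.0028
tmpl [0.5141 0.2438] -63.78 res 0.002
jig [0.5147 0.2439] -64.59 res 0.0018
stick [0.4166 0.1737] -71.33 res 0.0033
jigfar [0.514  0.2454] -62.83 res 0.0033
rail [0.5444 0.4173 0.0174]
rail2 [0.5615 0.3671 0.0164]
tongue [0.568  0.3388 0.0102]
tmpl [0.547  0.2312 0.0474]
bench [0.449  0.386  0.0016]
bed [0.4827 0.2936 0.018 ]
stick [0.4182 0.1645 0.0134]
```

send_rows(
  targets=[
    {"translation": [-3,0,0],"spin": 8,"jaw": 1},
    {"translation": [-8,0.5,0],"spin": 16,"jaw": 1},
    {"translation": [-13,1,1],"spin": 24,"jaw": 1},
    {"translation": [-18,1.5,1],"spin": 32,"jaw": 1},
    {"translation": [-22,1.6,1],"spin": 40,"jaw": 1},
  ],
)

```text
time: 0.6
tool_pos: [0.3761, 0.4475, 0.18]
tool_rot: [-3.141, 0.0, 2.128]
contact_force: [0.1, 0.5, 0.7]
opening: 0.0916
grip_force: 0.0
```

```bash
cat >> h.py <<'E'
def plan(xy,z,yawdeg):
    s=monitor.observe();p=np.array(s['tool_pos']);r=s['tool_rot']
    d=to_tool(np.array([xy[0],xy[1],z])-p,r)
    dy=(np.degrees(r[2])-yawdeg+90)%180-90
    print('t',round(s['time'],2),'pos',p.round(4),'rpy',np.degrees(r).round(2),'-> shift cm',d.round(2),'spin',dy.round(2),'F',np.round(s['contact_force'],1),'open',round(s['opening'],4),'q6',np.round(s['qpos'],2))
def cloud(name='top'):
    D=np.load('top0.npz')['d'];c=get_calibration('top');K=c['intrinsics'];v,u=np.indices(D.shape)
    r=np.stack([(u-K[0,2])/K[0,0],-(v-K[1,2])/K[1,1],-np.ones_like(D)],-1)*D[...,None]
    return np.array(c['origin'])+r.reshape(-1,3)@R.from_euler('xyz',c['orientation']).as_matrix().T
E
python3 - <<'E'
from h import *
plan((.545,.406),.15,-72.1)
P=cloud();P=P[np.linalg.norm(P[:,:2]-[.545,.406],axis=1)<.4]
th=np.radians(-72.1);a=np.array([np.cos(th),np.sin(th)]);b=np.array([-a[1],a[0]])
q=P[:,:2]-[.545,.406];A=q@a;B=q@b
m=(abs(A)<.06)&(abs(B)<.13);
for lo in np.arange(-.13,.13,.02):
    k=m&(B>=lo)&(B<lo+.02)&(P[:,2]<.3);print(lo.round(2),P[k,2].max().round(3) if k.any() else None,end=' ; ')
E
```

```text
t 0.6 pos [0.3761 0.4475 0.18  ] rpy [-1.7994e+02  2.0000e-02  1.2194e+02] -> shift cm [-12.46  12.13   2.99] spin 14.04 F [0.1 0.5 0.7] open 0.0916 q6 [ 0.74  0.46  1.37 -0.    1.31  0.18]
-0.13 0.004 ; -0.11 0.005 ; -0.09 0.005 ; -0.07 0.017 ; -0.05 0.018 ; -0.03 0.021 ; -0.01 0.021 ; 0.01 0.021 ; 0.03 0.004 ; 0.05 0.004 ; 0.07 0.006 ; 0.09 0.004 ; 0.11 0.004 ;
```

send_rows(
  targets=[
    {"translation": [-3,3,1],"spin": 4,"jaw": 1},
    {"translation": [-6,6,2],"spin": 8,"jaw": 1},
    {"translation": [-9,9,3],"spin": 12,"jaw": 0.8},
    {"translation": [-12.5,12.1,3],"spin": 14,"jaw": 0.8},
    {"translation": [-12.5,12.1,3],"spin": 14,"jaw": 0.8},
  ],
)

```text
time: 1.1
tool_pos: [0.5478, 0.4042, 0.1486]
tool_rot: [-3.141, 0.002, 1.884]
contact_force: [-0.2, -1.0, 0.1]
opening: 0.0749
grip_force: 0.0
```

```bash
cat >> h.py <<'E'
def wrist_pt(u,v,z,s=None):
    s=s or np.load('w.npy',allow_pickle=True).item();c=get_calibration('wrist');K=c['intrinsics'];H=c['hand_eye']
    dx,dy=(u-K[0,2]),(v-K[1,2]);r=np.hypot(dx,dy);t=r/K[0,0]
    ray=np.array([np.sin(t)*dx/r,-np.sin(t)*dy/r,-np.cos(t)])
    Rt=R.from_euler('xyz',s['tool_rot']).as_matrix();o=np.array(s['tool_pos'])+Rt@H[:3,3];d=Rt@H[:3,:3]@ray
    return o+d*(z-o[2])/d[2]
def wrist_shot(name):
    s=monitor.observe();np.save('w.npy',{k:np.array(s[k]) for k in('tool_pos','tool_rot')});p,d=read_camera('wrist');np.savez(name,p=p,d=d)
    cv2.imwrite(f'pics/{name}.png',cv2.resize(p[...,::-1],(800,600),interpolation=cv2.INTER_CUBIC))
E
python3 - <<'E'
from h import *
plan((.545,.406),.003,-72.1)
wrist_shot('w1')
E
```

```text
t 1.1 pos [0.5478 0.4042 0.1486] rpy [-1.7997e+02  1.1000e-01  1.0795e+02] -> shift cm [ 0.28 -0.21 14.56] spin 0.05 F [-0.2 -1.   0.1] open 0.0749 q6 [ 0.52  0.67  1.1  -0.    1.38  0.21]
```

View pics/w1.png

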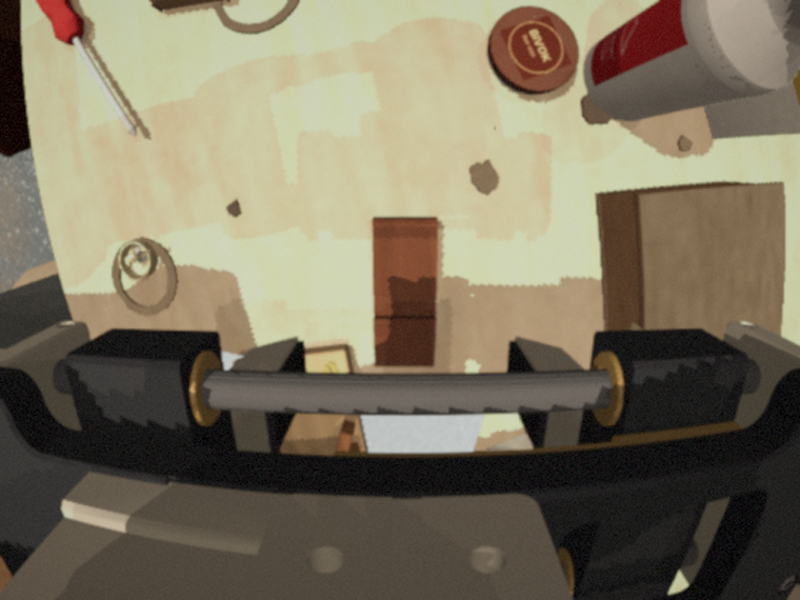

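The wrist view shows the rail straight ahead: rear top corners at (373,218) and (438,218), a groove edge at y≈318, and the front end around y≈365, partly hidden.

```bash
python3 - <<'E'
from h import *
f=lambda x,y,z:wrist_pt(x*.7,y*.7,z)
a=f(373,218,.018);b=f(438,218,.018);c=f(375,317,.018);d=f(437,317,.018)
print(a,b,c,d);
for v in (350,360,365):print(v,f(375,v,.009)[:2],f(375,v,.018)[:2])
print('w',np.linalg.norm(a-b),np.linalg.norm(c-d),'len',np.linalg.norm(a-c))
t=(c+d-a-b)/2;th=np.arctan2(t[1],t[0]);print(np.degrees(th), 'perp', np.degrees(np.arctan2(*(b-a)[[1,0]])))
m=(a+b)/2;u=np.array([np.cos(th),np.sin(th)]);print('ctr',m[:2]+u*.0575)
g=m[:2]+u*.0375;print('grasp',g);plan(g,.003,np.degrees(th))
E
```

```text
[0.51180201 0.43689019 0.018     ] [0.5549196 0.450917  0.018    ] [0.53444107 0.36868474 0.018     ] [0.57741866 0.38267579 0.018     ]
350 [0.54234733 0.34066938] [0.54191099 0.34409447]
360 [0.54473694 0.33274808] [0.54423605 0.33638713]
365 [0.54594452 0.32873536] [0.54541102 0.3324828 ]
w 0.04534179665999798 0.0451976017844691 len 0.071864528441339
-71.6951906788508 perp 18.020499082147698
ctr [0.55141995 0.38931315]
grasp [0.54513851 0.40830113]
t 1.15 pos [0.5452 0.4057 0.149 ] rpy [-1.7990e+02  4.0000e-02  1.0809e+02] -> shift cm [ 0.26  0.11 14.6 ] spin -0.21 F [-0.4 -0.2 -0.1] open 0.074 q6 [ 0.53  0.66  1.1  -0.    1.38  0.21]
```

send_rows(
  targets=[
    {"translation": [0.2,0,4],"spin": 0,"jaw": 0.75},
    {"translation": [0.2,0,8],"spin": 0,"jaw": 0.75},
    {"translation": [0.2,0,11.5],"spin": 0,"jaw": 0.75},
    {"translation": [0.2,0,13.5],"spin": 0,"jaw": 0.75},
    {"translation": [0.2,0,14.5],"spin": 0,"jaw": 0.75},
  ],
)

```text
time: 1.65
tool_pos: [0.5399, 0.4094, 0.0034]
tool_rot: [-3.137, 0.001, 1.892]
contact_force: [0.5, 0.7, 0.2]
opening: 0.0686
grip_force: 0.0
```

send_rows(
  targets=[
    {"translation": [0,0,0],"spin": 0,"jaw": 0.4},
    {"translation": [0,0,0],"spin": 0,"jaw": 0.4},
    {"translation": [0,0,0],"spin": 0,"jaw": 0.4},
    {"translation": [0,0,0],"spin": 0,"jaw": 0.4},
    {"translation": [0,0,0],"spin": 0,"jaw": 0.4},
  ],
  force=20,
)

```text
time: 2.15
tool_pos: [0.5429, 0.4097, 0.0068]
tool_rot: [3.14, -0.0, 1.89]
contact_force: [0.6, -0.9, 0.2]
opening: 0.0379
grip_force: 0.0
```

```bash
python3 - <<'E'
from h import *
plan((.545,.406),.003,-72.1);plan((.545,.406),.003,-72.1)
p,d=read_camera('scene');plan((.545,.406),.003,-72.1)
cv2.imwrite('pics/s1.png',cv2.resize(p[110:310,130:400,::-1],None,fx=2.96,fy=2.96,interpolation=cv2.INTER_CUBIC))
E
```

```text
t 2.15 pos [0.5429 0.4097 0.0068] rpy [ 1.7991e+02 -2.0000e-02  1.0831e+02] -> shift cm [-0.42  0.09  0.38] spin 0.41 F [ 0.6 -0.9  0.2] open 0.0379 q6 [0.53 0.79 1.26 0.   1.09 0.21]
t 2.15 pos [0.5429 0.4097 0.0068] rpy [ 1.7991e+02 -2.0000e-02  1.0831e+02] -> shift cm [-0.42  0.09  0.38] spin 0.41 F [ 0.6 -0.9  0.2] open 0.0379 q6 [0.53 0.79 1.26 0.   1.09 0.21]
t 2.2 pos [0.5427 0.4097 0.0066] rpy [ 1.7994e+02 -2.0000e-02  1.0830e+02] -> shift cm [-0.42  0.1   0.36] spin 0.4 F [0.6 0.7 0. ] open 0.0369 q6 [0.53 0.79 1.26 0.   1.09 0.21]
```

View pics/s1.png

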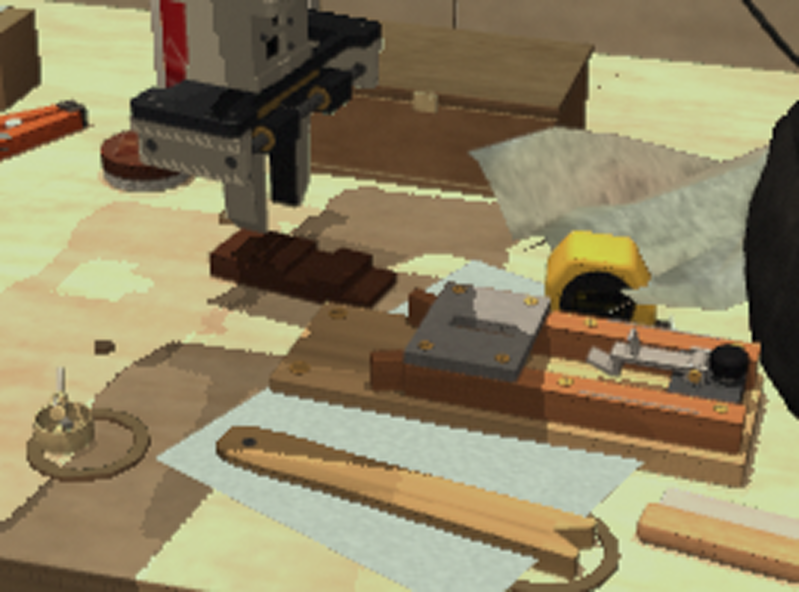

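```bash
python3 - <<'E'
from h import *
s=monitor.observe();c=get_calibration('scene');K=c['intrinsics']
Rc=R.from_euler('xyz',c['orientation'])
def proj(P):
    q=Rc.inv().apply(np.array(P)-c['origin']);return ((np.array([K[0,2]+K[0,0]*q[0]/-q[2],K[1,2]-K[1,1]*q[1]/-q[2]])-[130,110])*2.96).round(0)
T=R.from_euler('xyz',s['tool_rot']);p=np.array(s['tool_pos'])
print('tcp',proj(p),'fingers',proj(p+T.apply([0,.02,0])),proj(p+T.apply([0,-.02,0])))
th=np.radians(-71.9);u=np.array([np.cos(th),np.sin(th),0]);w=np.array([-u[1],u[0],0]);C=np.array([.5513,.3885,0])
for a,b,z in [(-.0575,-.023,.018),(-.0575,.023,.018),(-.0575,-.023,0),(.0575,-.023,.009),(.0575,.023,.009)]: print('rail',a,b,proj(C+a*u+b*w+[0,0,z]))
p,d=read_camera('scene')
for x,y in [(250,222),(250,200),(290,200),(240,250),(300,270),(60,300)]:
    uu,vv=130+x/2.96,110+y/2.96;dd=d[int(vv),int(uu)]
    r=np.array([(uu-K[0,2])/K[0,0],-(vv-K[1,2])/K[1,1],-1])*dd
    print((x,y),(np.array(c['origin'])+Rc.apply(r)).round(4))
wrist_shot('w2')
E
```

```text
tcp [267. 263.] fingers [282. 250.] [252. 276.]
rail -0.0575 -0.023 [204. 250.]
rail -0.0575 0.023 [240. 222.]
rail -0.0575 -0.023 [205. 274.]
rail 0.0575 -0.023 [361. 301.]
rail 0.0575 0.023 [393. 270.]
(250, 222) [0.5124 0.3896 0.0549]
(250, 200) [0.5118 0.388  0.0709]
(290, 200) [0.563  0.4077 0.0465]
(240, 250) [-0.0674 -0.2885  0.504 ]
(300, 270) [0.5459 0.3812 0.0109]
(60, 300) [ 0.4253  0.4768 -0.0008]
```

View pics/w2.png

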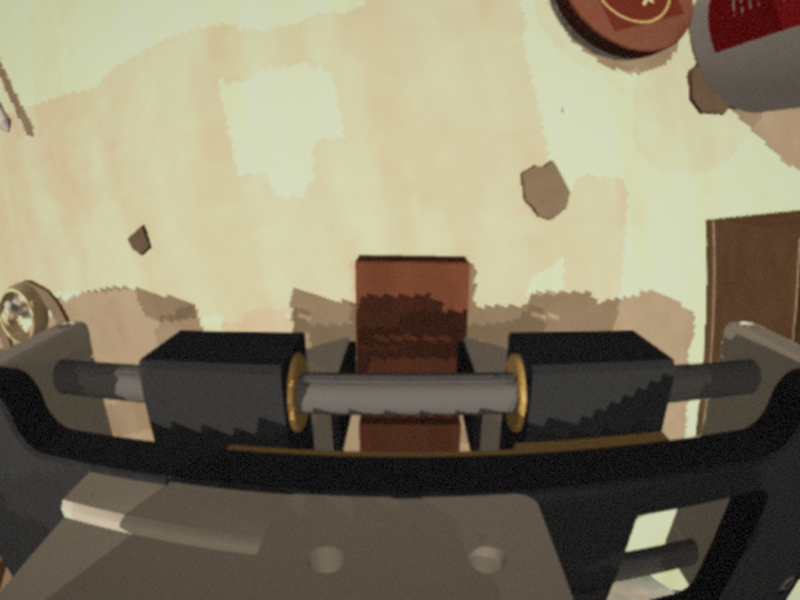

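The wrist view has the fingers flanking the rail, but their gap of about 107 px looks narrower than the rail at 111 px. The scene view puts the fingertips above the rail. I'll check the depths.

```bash
python3 - <<'E'
from h import *
print([ (k,getattr(robot,k)) for k in dir(robot) if not k.startswith('_')])
s=np.load('w.npy',allow_pickle=True).item()
w=np.load('w2.npz');d=w['d'];c=get_calibration('wrist');K=c['intrinsics'];H=c['hand_eye']
def tl(x,y):
    u,v=x*.7,y*.7;dd=d[int(v),int(u)];dx,dy=u-K[0,2],v-K[1,2];r=np.hypot(dx,dy);t=r/K[0,0]
    ray=np.array([np.tan(t)*dx/r,-np.tan(t)*dy/r,-1])*dd
    return (H[:3,:3]@ray+H[:3,3]).round(4),round(float(dd),4)
for q in [(348,352),(346,362),(335,362),(465,352),(467,362),(480,360),(410,300),(410,345),(410,430),(250,250),(330,420)]: print(q,*tl(*q))
p,d2=read_camera('scene')
c=get_calibration('scene');K=c['intrinsics'];v,u=np.indices(d2.shape)
r=np.stack([(u-K[0,2])/K[0,0],-(v-K[1,2])/K[1,1],-np.ones_like(d2)],-1)*d2[...,None]
P=np.array(c['origin'])+r@R.from_euler('xyz',c['orientation']).as_matrix().T
for vv in range(176,206,2): print(vv,P[vv,215].round(3),p[vv,215],P[vv,228].round(3),p[vv,228])
E
```

```text
[('IKError', <class 'cell.IKError'>), ('tcp_to_grasp', -0.0188)]
(348, 352) [ 0.0104 -0.0208 -0.0463] 0.1567
(346, 362) [ 0.0107 -0.0203 -0.0562] 0.147
(335, 362) [ 0.0122 -0.0232 -0.0601] 0.1428
(465, 352) [ 0.0106  0.019  -0.0467] 0.1562
(467, 362) [ 0.0112  0.0183 -0.0572] 0.1459
(480, 360) [ 0.0121  0.0223 -0.0581] 0.1448
(410, 300) [ 0.0199  0.0005 -0.0119] 0.1877
(410, 345) [ 0.0005  0.0006 -0.0117] 0.1927
(410, 430) [-0.0401  0.0008 -0.0121] 0.2021
(250, 250) [ 0.0382 -0.0719  0.0074] 0.2019
(330, 420) [ 0.0059 -0.0213 -0.0859] 0.1193
176 [0.513 0.388 0.074] [90 82 68] [0.564 0.409 0.049] [12 10  9]
178 [0.511 0.386 0.071] [85 78 64] [0.565 0.41  0.044] [14 13 14]
180 [0.513 0.388 0.066] [85 78 64] [ 0.622  0.473 -0.002] [126 115  85]
182 [0.511 0.386 0.063] [86 79 66] [ 0.614  0.465 -0.001] [206 188 137]
184 [0.514 0.39  0.056] [85 78 65] [ 0.609  0.459 -0.002] [206 186 136]
186 [0.515 0.391 0.051] [68 62 51] [ 0.6    0.449 -0.   ] [206 218 159]
188 [0.553 0.436 0.017] [82 52 36] [ 0.595  0.444 -0.001] [143 124  92]
190 [0.547 0.429 0.017] [40 23 14] [0.568 0.414 0.015] [30 18 11]
192 [0.542 0.424 0.017] [39 21 12] [0.56  0.405 0.017] [46 25 15]
194 [0.536 0.417 0.017] [40 24 14] [0.555 0.4   0.016] [44 25 13]
196 [0.531 0.411 0.017] [29 15 10] [0.546 0.39  0.019] [47 26 16]
198 [0.526 0.406 0.016] [32 19 12] [0.543 0.387 0.017] [39 21 14]
200 [0.523 0.402 0.015] [36 21 14] [0.541 0.385 0.014] [32 17 13]
202 [0.525 0.405 0.008] [36 21 12] [0.539 0.383 0.011] [46 27 16]
204 [0.524 0.404 0.004] [34 19 12] [0.532 0.376 0.012] [45 24 15]
```

The images and depth show the real fingertips about 40 mm higher than the reported TCP (around z 0.045, reported 0.007). That explains the empty close. I'll reopen, go lower in stages while watching the force, and re-measure the tip height.

send_rows(
  targets=[
    {"translation": [0,0,0],"spin": 0,"jaw": 0.75},
    {"translation": [0,0,0],"spin": 0,"jaw": 0.75},
    {"translation": [0,0,0.5],"spin": 0,"jaw": 0.75},
    {"translation": [0,0,1.2],"spin": 0,"jaw": 0.75},
    {"translation": [0,0,2.0],"spin": 0,"jaw": 0.75},
  ],
)

```text
time: 2.85
tool_pos: [0.5423, 0.4094, -0.0149]
tool_rot: [-3.141, -0.0, 1.89]
contact_force: [0.3, -0.2, 0.2]
opening: 0.0678
grip_force: 0.0
```

```bash
cat >> h.py <<'E'
def scene_cloud():
    p,d2=read_camera('scene');c=get_calibration('scene');K=c['intrinsics'];v,u=np.indices(d2.shape)
    r=np.stack([(u-K[0,2])/K[0,0],-(v-K[1,2])/K[1,1],-np.ones_like(d2)],-1)*d2[...,None]
    return p,np.array(c['origin'])+r@R.from_euler('xyz',c['orientation']).as_matrix().T
E
python3 - <<'E'
from h import *
p,P=scene_cloud();s=monitor.observe();plan((.545,.407),-.035,-72)
T=R.from_euler('xyz',s['tool_rot']).as_matrix();L=(P-np.array(s['tool_pos']))@T
# points of fingers, in tool coordinates
for sg in(-1,1):
    m=(abs(L[...,0])<.012)&(sg*L[...,1]>.028)&(sg*L[...,1]<.075)&(P[...,2]>.006)&(L[...,2]>-.08)
    z=np.sort(L[m][:,2]);print(sg,m.sum(),z[-8:].round(4))
E
```

```text
t 2.9 pos [ 0.5414  0.4089 -0.0167] rpy [-1.7984e+02  3.0000e-02  1.0831e+02] -> shift cm [-0.29  0.29  1.83] spin 0.31 F [-1.  -1.3 -0.8] open 0.0681 q6 [0.53 0.82 1.28 0.   1.05 0.21]
-1 180 [-0.0406 -0.0404 -0.0398 -0.0397 -0.0381 -0.0379 -0.0369 -0.0361]
1 191 [-0.0384 -0.0381 -0.0377 -0.0377 -0.0377 -0.0376 -0.0361 -0.0355]
```

send_rows(
  targets=[
    {"translation": [0,0.2,0.5],"spin": 0,"jaw": 0.75},
    {"translation": [0,0.2,1.0],"spin": 0,"jaw": 0.75},
    {"translation": [0,0.2,1.3],"spin": 0,"jaw": 0.75},
    {"translation": [0,0.2,1.5],"spin": 0,"jaw": 0.75},
    {"translation": [0,0.2,1.6],"spin": 0,"jaw": 0.75},
  ],
)

```text
time: 3.4
tool_pos: [0.5443, 0.4101, -0.0303]
tool_rot: [-3.142, -0.0, 1.89]
contact_force: [0.7, 0.1, 0.3]
opening: 0.0687
grip_force: 0.0
```

send_rows(
  targets=[
    {"translation": [0,0,0],"spin": 0,"jaw": 0.4},
    {"translation": [0,0,0],"spin": 0,"jaw": 0.4},
    {"translation": [0,0,0],"spin": 0,"jaw": 0.4},
    {"translation": [0,0,0],"spin": 0,"jaw": 0.4},
    {"translation": [0,0,0],"spin": 0,"jaw": 0.4},
  ],
  force=15,
)

```text
time: 3.9
tool_pos: [0.5445, 0.4102, -0.0299]
tool_rot: [3.141, -0.0, 1.89]
contact_force: [0.1, -1.4, 1.5]
opening: 0.046
grip_force: 15.0
```

Gripped: opening 46 mm at 15 N. I'll lift clear and refine the jig pose by combining both views.

send_rows(
  targets=[
    {"translation": [0,0,-1],"spin": 0,"jaw": 0.4},
    {"translation": [0,0,-3],"spin": 0,"jaw": 0.4},
    {"translation": [0,0,-5],"spin": 0,"jaw": 0.4},
    {"translation": [0,0,-6],"spin": 0,"jaw": 0.4},
    {"translation": [0,0,-6],"spin": 0,"jaw": 0.4},
  ],
)

```text
time: 4.4
tool_pos: [0.5454, 0.4108, 0.032]
tool_rot: [3.138, -0.001, 1.89]
contact_force: [-0.3, -0.5, -0.2]
opening: 0.0463
grip_force: 15.0
```

```bash
python3 - <<'E'
from h import *
f=lambda x,y,z:top_pt(155+x/4-.4,125+y/4-.4,z/1000)
g=lambda x,y,z:top_pt(130+x/2.96-.35,110+y/2.96-.35,z/1000,'scene')
A=[(0,42.5),(64,42.5),(64,-42.5),(0,-42.5),(-80,47),(-80,-47),(188,42.5),(188,-42.5)]
Bt=[f(*q) for q in [(365,211,48),(470,163,48),(535,298,48),(435,352,48),(238,270,18),(305,420,18),(668,65,40),(733,190,40)]]
Bs=[g(*q) for q in [(440,283,48),(552,296,48),(520,378,48),(405,362,48),(318,308,18),(272,385,18)]]
A=np.array(A)/1000
for n,a,b in (('top',A,Bt),('scene',A[:6],Bs),('both',np.r_[A,A[:6]],Bt+Bs)):
    t,th,e=fit2(a,b);print(n,t.round(4),np.degrees(th).round(2),e.round(4))
M=np.array([[np.cos(th),-np.sin(th)],[np.sin(th),np.cos(th)]])
print(((np.array(Bt)[:,:2]-t)@M*1000).round(1).tolist(),((np.array(Bs)[:,:2]-t)@M*1000).round(1).tolist())
gs=[(212,262,18),(245,234,18),(395,272,9)]
print('rail scene',fit2(np.array([(-57.5,-23),(-57.5,23),(57.5,23)])/1000,[g(*q) for q in gs]))
plan((0,0),0,0);wrist_shot('w3');plan((0,0),0,0)
d=np.load('w3.npz');p=d['p'];print(d['d'][150:260:6,287].round(3))
for v in range(150,300,4): print(v,p[v,287],end=' ')
E
```

```text
top [0.5151 0.2446] -63.47 0.0043
scene [0.5096 0.2373] -61.12 0.0044
both [0.5122 0.2412] -62.28 0.0069
[[0.4, 45.4], [63.1, 42.1], [60.2, -39.4], [-1.5, -40.2], [-78.1, 53.0], [-83.6, -39.0], [185.4, 40.5], [184.7, -37.1]] [[-1.2, 40.5], [66.0, 44.3], [67.0, -49.3], [3.1, -51.3], [-78.3, 40.6], [-75.3, -50.0]]
rail scene (array([0.54810359, 0.3781888 ]), np.float64(-1.151827360331714), np.float64(0.004111727315864788))
t 4.4 pos [0.5454 0.4108 0.032 ] rpy [ 1.7979e+02 -5.0000e-02  1.0831e+02] -> shift cm [-21.87 -64.7    2.95] spin -71.69 F [-0.3 -0.5 -0.2] open 0.0463 q6 [0.53 0.77 1.23 0.   1.14 0.21]
t 4.45 pos [0.5446 0.4103 0.0306] rpy [ 1.7992e+02 -2.0000e-02  1.0831e+02] -> shift cm [-21.85 -64.6    2.96] spin -71.69 F [-0.2 -1.  -1.5] open 0.0458 q6 [0.53 0.77 1.24 0.   1.14 0.21]
[0.222 0.225 0.224 0.226 0.227 0.228 0.228 0.158 0.15  0.15  0.151 0.151
 0.153 0.153 0.154 0.153 0.154 0.156 0.156]
150 [215 210 171] 154 [216 210 173] 158 [214 209 171] 162 [214 208 171] 166 [214 208 169] 170 [214 209 170] 174 [215 209 170] 178 [215 205 167] 182 [214 206 167] 186 [213 205 167] 190 [78 56 42] 194 [56 32 22] 198 [111  61  41] 202 [119  71  49] 206 [119  69  45] 210 [117  67  45] 214 [117  68  45] 218 [118  68  43] 222 [119  73  50] 226 [84 49 38] 230 [63 39 25] 234 [67 43 30] 238 [55 31 23] 242 [54 33 24] 246 [51 29 22] 250 [57 34 22] 254 [60 38 31] 258 [56 30 24] 262 [55 52 48] 266 [87 81 75] 270 [96 90 83] 274 [118 112 102] 278 [120 112 104] 282 [114 106  98] 286 [113 105  96] 290 [64 57 51] 294 [72 40 25] 298 [75 43 30]
```

```bash
python3 - <<'E'
from h import *
P=cloud().reshape(420,560,3);Z=P[...,2]
def comp(mask,seed):
    m=cv2.morphologyEx(mask.astype(np.uint8),cv2.MORPH_OPEN,np.ones((3,3)));n,l=cv2.connectedComponents(m,connectivity=4)
    return l==l[seed[1],seed[0]]
for n,lo,hi,seed,off in (('jig',.010,.06,(232,210),(-.056,0)),('tmpl',.044,.056,(262,178),(-.032,0)),('rail',.008,.03,(177,182),(0,0)),('stick',.007,.03,(290,238),(0,0))):
    m=comp((Z>lo)&(Z<hi),seed);q=P[m][:,:2].astype(np.float32)
    (c,s,a)=cv2.minAreaRect(q*1000);
    if s[0]<s[1]: s=s[::-1];a+=90
    a=(a+180)%180-180
    if n=='tmpl':a=a+90 if a<-110 or a>-20 else a
    u=np.array([np.cos(np.radians(a)),np.sin(np.radians(a))])
    # PCA too
    C=q.mean(0);w,V=np.linalg.eigh(np.cov((q-C).T));pa=np.degrees(np.arctan2(V[1,1],V[0,1]))
    print(n,'ctr',np.round(c,1),'size',np.round(s,1),'ang',round(a,2),'origin',(np.array(c)/1000+off[0]*u).round(4),'mean',C.round(4),'pca',pa.round(1),m.sum())
E
```

```text
jig ctr [549.2 186.5] size [301.1 112.4] ang -62.45 origin [0.5233 0.2362] mean [0.5381 0.1936] pca 117.1 5159
tmpl ctr [526.9 217.2] size [84.9 63.7] ang -64.38 origin [0.5131 0.2461] mean [0.5265 0.2176] pca -154.8 997
rail ctr [547.6 398.1] size [97.9 46.7] ang -72.93 origin [0.5476 0.3981] mean [0.5472 0.3985] pca 108.1 897
stick ctr [416.7 179. ] size [211.4  42.1] ang -70.32 origin [0.4167 0.179 ] mean [0.4151 0.179 ] pca 108.4 1328
```

```bash
cat >> h.py <<'E'
JO=np.array([.5133,.2454]);JA=np.radians(-64.2);JU=np.array([np.cos(JA),np.sin(JA)]);JV=np.array([-JU[1],JU[0]])
def J(x,y=0): return JO+JU*x+JV*y
def injig(p): q=np.array(p)[:2]-JO;return (np.array([q@JU,q@JV])*1000).round(1)
E
python3 - <<'E'
from h import *
s=np.load('w.npy',allow_pickle=True).item()
T=R.from_euler('xyz',s['tool_rot'])
for u,v in((287,197),(287,190)):
    p=wrist_pt(u,v,.0306+.030+.018);print('rear in tool',T.inv().apply(p-s['tool_pos'])*1000)
plan(J(-.092),.031,-64.2)
E
```

```text
rear in tool [ 34.96012102   0.17460206 -46.52203375]
rear in tool [ 38.2592486    0.16445094 -46.51928173]
t 4.45 pos [0.5446 0.4103 0.0306] rpy [ 1.7992e+02 -2.0000e-02  1.0831e+02] -> shift cm [-5.55 -9.35 -0.06] spin -7.49 F [-0.2 -1.  -1.5] open 0.0458 q6 [0.53 0.77 1.24 0.   1.14 0.21]
```

Rail centre is 22 mm ahead of the tool, as expected. Moving to hover before the mouth.

send_rows(
  targets=[
    {"translation": [-1,-1.8,0],"spin": -1.5,"jaw": 0.4},
    {"translation": [-2.4,-4.2,0],"spin": -3.5,"jaw": 0.4},
    {"translation": [-4,-6.8,0],"spin": -5.5,"jaw": 0.4},
    {"translation": [-5.1,-8.6,0],"spin": -7,"jaw": 0.4},
    {"translation": [-5.5,-9.3,0],"spin": -7.5,"jaw": 0.4},
  ],
)

```text
time: 4.95
tool_pos: [0.4712, 0.327, 0.0288]
tool_rot: [-3.138, 0.0, 2.021]
contact_force: [-0.5, -0.3, -0.5]
opening: 0.0458
grip_force: 15.0
```

send_rows(
  targets=[
    {"translation": [0,0,1],"spin": 0,"jaw": 0.4},
    {"translation": [0,0,2],"spin": 0,"jaw": 0.4},
    {"translation": [0,0,2.5],"spin": 0,"jaw": 0.4},
    {"translation": [0,0,2.5],"spin": 0,"jaw": 0.4},
    {"translation": [0,0,2.5],"spin": 0,"jaw": 0.4},
  ],
)

```text
time: 5.45
tool_pos: [0.4735, 0.329, 0.0043]
tool_rot: [-3.141, -0.0, 2.021]
contact_force: [0.6, 0.0, -0.5]
opening: 0.0456
grip_force: 15.0
```

```bash
python3 - <<'E'
from h import *
p,P=scene_cloud();plan(J(-.092),-.012,-64.2)
cv2.imwrite('pics/s2.png',cv2.resize(p[140:300,190:400,::-1],None,fx=3.7,fy=3.7,interpolation=cv2.INTER_CUBIC))
q,_=read_camera('top');cv2.imwrite('pics/t2.png',cv2.resize(q[125:275,155:355,::-1],None,fx=4,fy=4,interpolation=cv2.INTER_CUBIC))
E
```

```text
t 5.5 pos [0.4736 0.329  0.0047] rpy [179.99  -0.   115.81] -> shift cm [-0.06 -0.07  1.67] spin 0.01 F [-0.1  0.2 -1.1] open 0.0459 q6 [0.47 0.64 1.6  0.   0.91 0.02]
```

View pics/s2.png

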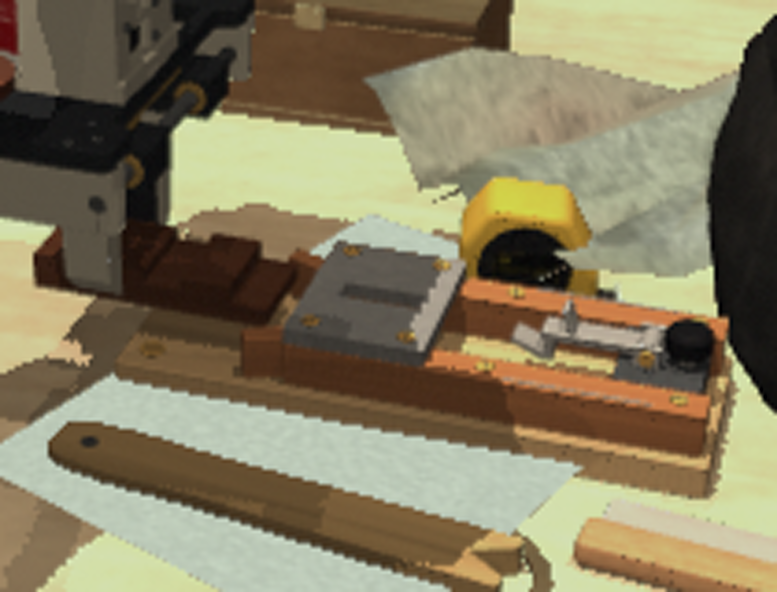

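The crop shows the held rail level above the bed, with its tongue tip at (280,305) heading between the flares (255,350) and (305,262). Lowering it.

send_rows(
  targets=[
    {"translation": [0,0,0.6],"spin": 0,"jaw": 0.4},
    {"translation": [0,0,1.0],"spin": 0,"jaw": 0.4},
    {"translation": [0,0,1.3],"spin": 0,"jaw": 0.4},
    {"translation": [0,0,1.5],"spin": 0,"jaw": 0.4},
    {"translation": [0,0,1.55],"spin": 0,"jaw": 0.4},
  ],
)

```text
time: 6.05
tool_pos: [0.4732, 0.3286, -0.011]
tool_rot: [-3.141, -0.0, 2.021]
contact_force: [-0.1, -0.0, -0.4]
opening: 0.046
grip_force: 15.0
```

send_rows(
  targets=[
    {"translation": [-0.3,0,0],"spin": 0,"jaw": 0.4},
    {"translation": [-0.7,0,0],"spin": 0,"jaw": 0.4},
    {"translation": [-1.1,0,0],"spin": 0,"jaw": 0.4},
    {"translation": [-1.5,0,0],"spin": 0,"jaw": 0.4},
    {"translation": [-1.8,0,0],"spin": 0,"jaw": 0.4},
  ],
)

```text
time: 6.55
tool_pos: [0.4815, 0.312, -0.0106]
tool_rot: [3.141, 0.0, 2.021]
contact_force: [-0.3, 0.3, -0.2]
opening: 0.0459
grip_force: 15.0
```

send_rows(
  targets=[
    {"translation": [-0.4,0,0],"spin": 0,"jaw": 0.4},
    {"translation": [-0.9,0,0],"spin": 0,"jaw": 0.4},
    {"translation": [-1.4,0,0],"spin": 0,"jaw": 0.4},
    {"translation": [-1.8,0,0],"spin": 0,"jaw": 0.4},
    {"translation": [-2.2,0,0],"spin": 0,"jaw": 0.4},
  ],
)

```text
time: 7.05
tool_pos: [0.4909, 0.2923, -0.0107]
tool_rot: [3.141, -0.0, 2.021]
contact_force: [-0.2, 0.4, -0.5]
opening: 0.0457
grip_force: 15.0
```

send_rows(
  targets=[
    {"translation": [-0.3,0,0],"spin": 0,"jaw": 0.4},
    {"translation": [-0.6,0,0],"spin": 0,"jaw": 0.4},
    {"translation": [-0.9,0,0],"spin": 0,"jaw": 0.4},
    {"translation": [-0.9,0,0],"spin": 0,"jaw": 0.4},
    {"translation": [-0.9,0,0],"spin": 0,"jaw": 0.4},
  ],
)

```text
time: 7.55
tool_pos: [0.4947, 0.2846, -0.0107]
tool_rot: [3.141, -0.0, 2.021]
contact_force: [0.2, -0.4, -0.2]
opening: 0.0458
grip_force: 15.0
```

send_rows(
  targets=[
    {"translation": [0,0,0],"spin": 0,"jaw": 0.65},
    {"translation": [0,0,0],"spin": 0,"jaw": 0.65},
    {"translation": [0,0,0],"spin": 0,"jaw": 0.65},
    {"translation": [0,0,-1],"spin": 0,"jaw": 0.65},
    {"translation": [0,0,-3],"spin": 0,"jaw": 0.65},
  ],
)

```text
time: 8.05
tool_pos: [0.4936, 0.2842, 0.0189]
tool_rot: [-3.139, -0.0, 2.021]
contact_force: [-0.1, 0.6, 0.7]
opening: 0.0599
grip_force: 0.0
```

send_rows(
  targets=[
    {"translation": [0,0,-3],"spin": 0,"jaw": 0.65},
    {"translation": [0,0,-7],"spin": 0,"jaw": 0.65},
    {"translation": [0,-2,-10],"spin": 0,"jaw": 0.65},
    {"translation": [0,-6,-10],"spin": 2,"jaw": 0.65},
    {"translation": [0,-8,-10],"spin": 6.5,"jaw": 0.65},
  ],
)

```text
time: 8.55
tool_pos: [0.4208, 0.2491, 0.121]
tool_rot: [3.14, -0.0, 1.906]
contact_force: [0.2, -0.2, 0.2]
opening: 0.0595
grip_force: 0.0
```

```bash
python3 - <<'E'
from h import *
th=np.radians(-71);u=np.array([np.cos(th),np.sin(th)])
plan(np.array([.4167,.177])-.04*u,.06,-71)
wrist_shot('w4')
q,_=read_camera('top');c=cv2.resize(q[125:275,155:355,::-1],None,fx=4,fy=4,interpolation=cv2.INTER_CUBIC)
w=cv2.imread('pics/w4.png');cv2.imwrite('pics/combo.png',np.vstack([np.hstack([cv2.resize(c,(400,300)),np.zeros((300,400,3),np.uint8)]),np.hstack([cv2.resize(w,(400,300)),np.zeros((300,400,3),np.uint8)])]) if 0 else w)
E
```

```text
t 8.55 pos [0.4208 0.2491 0.121 ] rpy [ 1.7993e+02 -1.0000e-02  1.0921e+02] -> shift cm [-2.67 -2.75  6.09] spin 0.21 F [ 0.2 -0.2  0.2] open 0.0595 q6 [0.38 0.35 1.73 0.   1.07 0.04]
```

View pics/w4.png

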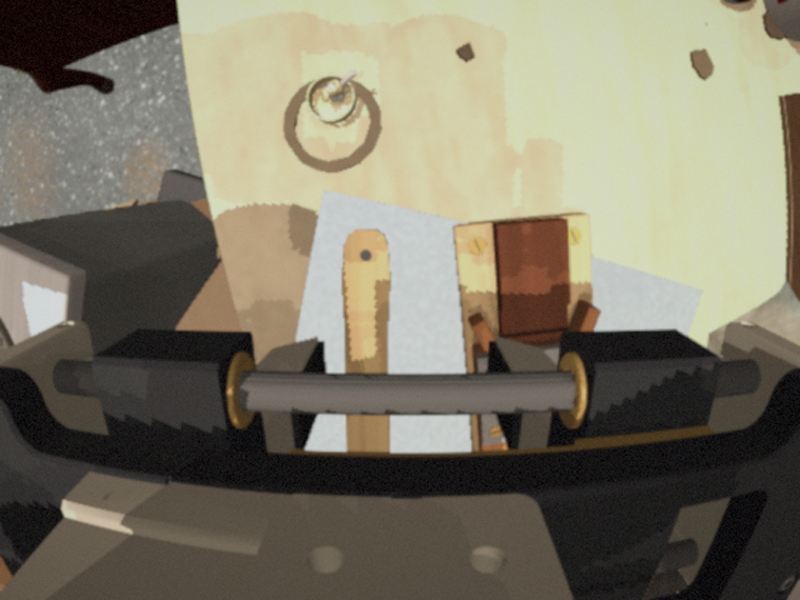

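The wrist view shows the rail seated between the flares: rear top corners at (494,220) and (568,217), bed corners at (455,227) and (589,212). The stick has its handle end at (366,229) and sides at x≈345 to 389.

```bash
python3 - <<'E'
from h import *
f=lambda x,y,z:wrist_pt(x*.7,y*.7,z)
print('bed',injig(f(455,227,.018)),injig(f(589,212,.018)))
print('rail',injig(f(494,220,.036)),injig(f(568,217,.036)),'front',injig(f(498,336,.036)),injig(f(568,330,.036)))
a=(f(345,300,.014)+f(389,300,.014))/2;b=(f(346,430,.014)+f(388,430,.014))/2;h=f(366,229,.014)
print(np.linalg.norm((f(345,300,.014)-f(389,300,.014))), a,b,h)
t=(b-h);print(np.degrees(np.arctan2(t[1],t[0])),np.degrees(np.arctan2(*(b-a)[[1,0]])))
th=np.radians(-70.8);u=np.array([np.cos(th),np.sin(th)]);print('origin',h[:2]+.105*u)
E
```

```text
bed [-78.6 -46.9] [-80.7  45.2]
rail [-82.4 -24.5] [-80.3  23.3] front [ -8.4 -27.2] [-6.3 20.5]
0.029624480351838452 [0.39872396 0.23018915 0.014     ] [0.42897776 0.1351221  0.014     ] [0.3831903  0.27517793 0.014     ]
-71.89624665317373 -72.34703885339539
origin [0.4177213  0.17601841]
```

send_rows(
  targets=[
    {"translation": [-1.3,-1.3,2],"spin": 0,"jaw": 0.55},
    {"translation": [-2.7,-2.7,6],"spin": 0,"jaw": 0.55},
    {"translation": [-2.7,-2.7,9],"spin": 0,"jaw": 0.55},
    {"translation": [-2.7,-2.7,11],"spin": 0,"jaw": 0.55},
    {"translation": [-2.7,-2.7,12],"spin": 0,"jaw": 0.55},
  ],
)

```text
time: 9.15
tool_pos: [0.4064, 0.2153, -0.002]
tool_rot: [-3.14, -0.0, 1.909]
contact_force: [1.2, -0.2, 0.0]
opening: 0.0506
grip_force: 0.0
```

```bash
python3 - <<'E'
from h import *
monitor.observe();wrist_shot('w5');plan((.404,.2142),-.034,-71)
p=np.load('w5.npz')['p']
for v in (190,200,210,220,230): print(v,''.join('#' if p[v,u,0]-p[v,u,2]>55 else '.' for u in range(220,360,2)))
col=[ (v,p[v,284].tolist()) for v in range(120,240,6)];print(col)
E
```

```text
t 9.2 pos [ 0.406   0.2153 -0.0026] rpy [-1.7987e+02 -1.0000e-02  1.0936e+02] -> shift cm [-0.03 -0.22  3.14] spin 0.36 F [-0.4 -0.  -0.5] open 0.0505 q6 [ 0.32  0.49  1.93  0.    0.72 -0.02]
190 ################.#.#########################.#########################
200 ################.###########################.#########################
210 ################.###########################.#########################
220 ################..#.##.###############......##########################
230 ################.................#..........##########################
[(120, [197, 202, 201]), (126, [198, 203, 202]), (132, [192, 196, 195]), (138, [134, 105, 72]), (144, [131, 102, 68]), (150, [132, 105, 70]), (156, [128, 99, 67]), (162, [51, 46, 44]), (168, [54, 51, 50]), (174, [130, 103, 68]), (180, [128, 100, 64]), (186, [130, 103, 68]), (192, [131, 103, 70]), (198, [130, 101, 69]), (204, [130, 102, 69]), (210, [129, 103, 70]), (216, [130, 104, 68]), (222, [129, 101, 68]), (228, [125, 98, 66]), (234, [109, 84, 55])]<stdin>:4: RuntimeWarning: overflow encountered in scalar subtract
```

send_rows(
  targets=[
    {"translation": [0,0,0.8],"spin": 0,"jaw": 0.55},
    {"translation": [0,0,1.8],"spin": 0,"jaw": 0.55},
    {"translation": [0,0,2.5],"spin": 0,"jaw": 0.55},
    {"translation": [0,0,2.9],"spin": 0,"jaw": 0.55},
    {"translation": [0,0,3.1],"spin": 0,"jaw": 0.55},
  ],
)

```text
time: 9.7
tool_pos: [0.406, 0.2154, -0.0319]
tool_rot: [-3.141, -0.0, 1.908]
contact_force: [0.0, -0.8, -0.7]
opening: 0.0507
grip_force: 0.0
```

send_rows(
  targets=[
    {"translation": [0,0,0],"spin": 0,"jaw": 0.2},
    {"translation": [0,0,0],"spin": 0,"jaw": 0.2},
    {"translation": [0,0,0],"spin": 0,"jaw": 0.2},
    {"translation": [0,0,0],"spin": 0,"jaw": 0.2},
    {"translation": [0,0,0],"spin": 0,"jaw": 0.2},
  ],
  force=25,
)

```text
time: 10.2
tool_pos: [0.4063, 0.2154, -0.0314]
tool_rot: [3.141, -0.0, 1.908]
contact_force: [-1.1, 0.5, 2.9]
opening: 0.0295
grip_force: 24.8
```

```bash
python3 - <<'E'
from h import *
wrist_shot('w6');plan(J(-.25),.03,-64.2)
p=np.load('w6.npz')['p'].astype(int)
print([(v,p[v,284].tolist()) for v in range(150,200,3)]);print([(v,p[v,270].tolist()) for v in range(120,160,2)])
E
```

```text
t 10.25 pos [ 0.4062  0.2154 -0.0314] rpy [179.97  -0.   109.31] -> shift cm [24.13  8.27 -6.14] spin -6.49 F [-1.5  0.3  2.3] open 0.03 q6 [ 0.32  0.55  1.95  0.    0.64 -0.02]
[(150, [133, 106, 69]), (153, [133, 103, 69]), (156, [132, 104, 70]), (159, [132, 103, 71]), (162, [127, 97, 64]), (165, [59, 53, 52]), (168, [55, 54, 52]), (171, [52, 51, 47]), (174, [50, 50, 47]), (177, [54, 53, 47]), (180, [117, 93, 65]), (183, [132, 103, 69]), (186, [130, 103, 67]), (189, [132, 102, 68]), (192, [132, 103, 68]), (195, [130, 102, 67]), (198, [129, 100, 64])]
[(120, [198, 202, 201]), (122, [195, 199, 199]), (124, [196, 201, 201]), (126, [197, 203, 202]), (128, [198, 202, 202]), (130, [200, 205, 205]), (132, [200, 204, 204]), (134, [197, 201, 199]), (136, [164, 160, 153]), (138, [129, 103, 72]), (140, [127, 99, 65]), (142, [126, 99, 64]), (144, [126, 100, 65]), (146, [124, 94, 62]), (148, [128, 100, 66]), (150, [126, 100, 65]), (152, [122, 94, 61]), (154, [126, 99, 66]), (156, [125, 98, 64]), (158, [125, 98, 67])]
```

```bash
python3 - <<'E'
from h import *
s=np.load('w.npy',allow_pickle=True).item();T=R.from_euler('xyz',s['tool_rot'])
print('handle end tool mm',[(T.inv().apply(wrist_pt(284,v,.014)-s['tool_pos'])*1000).round(1)[:2] for v in(131,133,136)], 'hole',(T.inv().apply(wrist_pt(284,171,.014)-s['tool_pos'])*1000).round(1))
s4={'tool_pos':np.array([.4208,.2491,.121]),'tool_rot':np.radians([179.93,0,109.21])}
for z in(0,.035):print('tub jig',injig(wrist_pt(333*.7,100*.7,z,s4)),wrist_pt(333*.7,100*.7,z,s4))
print(injig(s['tool_pos']))
E
```

```text
handle end tool mm [array([65.3, -1.2]), array([64.4, -1.2]), array([63. , -1.2])] hole [ 47.   -1.2 -45.4]
tub jig [-173.2 -117.2] [0.33237611 0.35035061 0.        ]
tub jig [-166.2 -112.6] [0.33962967 0.34602144 0.035     ]
[ -19.6 -109.4]
```

send_rows(
  targets=[
    {"translation": [0,0,-1],"spin": 0,"jaw": 0.2},
    {"translation": [0,0,-3],"spin": 0,"jaw": 0.2},
    {"translation": [0,0,-6],"spin": 0,"jaw": 0.2},
    {"translation": [0,0,-9],"spin": 0,"jaw": 0.2},
    {"translation": [0,0,-11],"spin": 0,"jaw": 0.2},
  ],
)

```text
time: 10.75
tool_pos: [0.4066, 0.2156, 0.0808]
tool_rot: [3.139, -0.0, 1.908]
contact_force: [0.5, -0.1, -0.0]
opening: 0.0298
grip_force: 24.8
```

send_rows(
  targets=[
    {"translation": [2,0.7,0],"spin": 0,"jaw": 0.2},
    {"translation": [6,2,0],"spin": -1,"jaw": 0.2},
    {"translation": [10,3.5,0],"spin": -3,"jaw": 0.2},
    {"translation": [14,5,0],"spin": -5,"jaw": 0.2},
    {"translation": [18,6.5,0],"spin": -6.5,"jaw": 0.2},
  ],
)

```text
time: 11.25
tool_pos: [0.4077, 0.4084, 0.0791]
tool_rot: [3.141, -0.0, 2.022]
contact_force: [0.8, 0.4, -0.1]
opening: 0.0297
grip_force: 24.8
```

```bash
python3 - <<'E'
from h import *
plan(J(-.24),-.013,-64.2)
E
```

```text
t 11.25 pos [0.4077 0.4084 0.0791] rpy [179.97  -0.   115.88] -> shift cm [4.73 2.42 9.21] spin 0.08 F [ 0.8  0.4 -0.1] open 0.0297 q6 [ 0.65  0.54  1.53 -0.    1.07  0.2 ]
```

send_rows(
  targets=[
    {"translation": [1.5,0.8,1],"spin": 0,"jaw": 0.2},
    {"translation": [3,1.6,3],"spin": 0,"jaw": 0.2},
    {"translation": [4.4,2.3,5],"spin": 0,"jaw": 0.2},
    {"translation": [4.7,2.4,7],"spin": 0,"jaw": 0.2},
    {"translation": [4.7,2.4,7],"spin": 0,"jaw": 0.2},
  ],
)

```text
time: 11.75
tool_pos: [0.4071, 0.4586, 0.0059]
tool_rot: [-3.136, 0.001, 2.022]
contact_force: [-1.0, -1.6, -0.5]
opening: 0.03
grip_force: 24.8
```

```bash
python3 - <<'E'
from h import *
p,P=scene_cloud();plan(J(-.24),-.013,-64.2)
a=cv2.resize(p[100:280,120:400,::-1],(784,504),interpolation=cv2.INTER_CUBIC)
cv2.imwrite('pics/s3.png',a)
E
```

```text
t 11.8 pos [0.4081 0.4589 0.0076] rpy [-1.7983e+02  5.0000e-02  1.1583e+02] -> shift cm [0.2  0.19 2.06] spin 0.03 F [ 0.  -0.7 -0.1] open 0.0296 q6 [ 0.72  0.69  1.48 -0.    0.98  0.27]
```

View pics/s3.png

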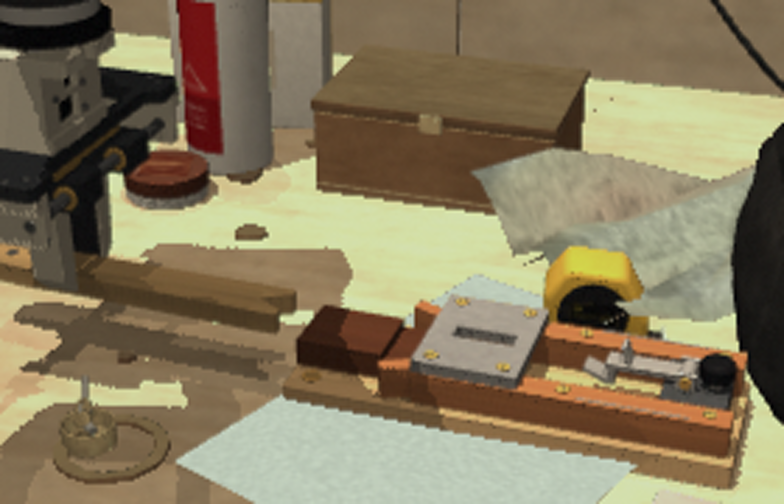

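The crop shows the stick level, its horns at (290,305) behind the rail's rear end at (300,350), and the latch down. Lowering to push height, about 2 mm over the bed.

send_rows(
  targets=[
    {"translation": [0.1,0.2,0.5],"spin": 0,"jaw": 0.2},
    {"translation": [0.1,0.2,1.2],"spin": 0,"jaw": 0.2},
    {"translation": [0.1,0.2,1.6],"spin": 0,"jaw": 0.2},
    {"translation": [0.1,0.2,1.85],"spin": 0,"jaw": 0.2},
    {"translation": [0.1,0.2,1.85],"spin": 0,"jaw": 0.2},
  ],
)

```text
time: 12.3
tool_pos: [0.4103, 0.461, -0.0104]
tool_rot: [-3.141, 0.0, 2.021]
contact_force: [0.2, 0.3, -0.1]
opening: 0.0295
grip_force: 24.8
```

send_rows(
  targets=[
    {"translation": [-0.2,0,0],"spin": 0,"jaw": 0.2},
    {"translation": [-0.5,0,0],"spin": 0,"jaw": 0.2},
    {"translation": [-0.8,0,0],"spin": 0,"jaw": 0.2},
    {"translation": [-1.1,0,0],"spin": 0,"jaw": 0.2},
    {"translation": [-1.4,0,0],"spin": 0,"jaw": 0.2},
  ],
)

```text
time: 12.8
tool_pos: [0.4167, 0.4484, -0.0101]
tool_rot: [3.141, -0.0, 2.021]
contact_force: [0.1, 1.4, -0.7]
opening: 0.0295
grip_force: 24.8
```

```bash
python3 - <<'E'
from h import *
plan(J(-.2),-.011,-64.2);s=monitor.observe();print(injig(s['tool_pos']),np.array(s['contact_force'])[:2]@JU)
E
```

```text
t 12.8 pos [ 0.4167  0.4484 -0.0101] rpy [ 1.7999e+02 -1.0000e-02  1.1580e+02] -> shift cm [-2.48 -0.14  0.09] spin -0.0 F [ 0.1  1.4 -0.7] open 0.0295 q6 [0.7  0.71 1.5  0.   0.93 0.25]
[-224.8    1.4] -1.2367691940748353
```

send_rows(
  targets=[
    {"translation": [-0.4,0,0],"spin": 0,"jaw": 0.2},
    {"translation": [-1.0,0,0],"spin": 0,"jaw": 0.2},
    {"translation": [-1.6,0,0],"spin": 0,"jaw": 0.2},
    {"translation": [-2.2,0,0],"spin": 0,"jaw": 0.2},
    {"translation": [-2.7,0,0],"spin": 0,"jaw": 0.2},
  ],
)

```text
time: 13.3
tool_pos: [0.4286, 0.4238, -0.0102]
tool_rot: [3.142, -0.0, 2.021]
contact_force: [-0.1, -0.2, -0.7]
opening: 0.0296
grip_force: 24.8
```

send_rows(
  targets=[
    {"translation": [-0.5,0,0],"spin": 0,"jaw": 0.2},
    {"translation": [-1.0,0,0],"spin": 0,"jaw": 0.2},
    {"translation": [-1.5,0,0],"spin": 0,"jaw": 0.2},
    {"translation": [-2.0,0,0],"spin": 0,"jaw": 0.2},
    {"translation": [-2.4,0,0],"spin": 0,"jaw": 0.2},
  ],
)

```text
time: 13.8
tool_pos: [0.4389, 0.4023, -0.0102]
tool_rot: [3.142, -0.0, 2.021]
contact_force: [0.6, -0.3, 0.1]
opening: 0.0297
grip_force: 24.8
```

```bash
cat >> h.py <<'E'
def st():
    s=monitor.observe();print(round(s['time'],2),injig(s['tool_pos']),'z',round(s['tool_pos'][2],4),'yaw',np.degrees(s['tool_rot'][2]).round(2),'Fjig',round(np.array(s['contact_force'])[:2]@JU,1),round(np.array(s['contact_force'])[:2]@JV,1),round(s['contact_force'][2],1),'op',round(s['opening'],4))
E
python3 - <<'E'
from h import *
st()
p,P=scene_cloud();np.save('p5.npy',p)
E
```

```text
13.8 [-173.7    1.3] z -0.0102 yaw 115.8 Fjig 0.6 0.4 0.1 op 0.0297
```

send_rows(
  targets=[
    {"translation": [-0.3,0,0],"spin": 0,"jaw": 0.2},
    {"translation": [-0.6,0,0],"spin": 0,"jaw": 0.2},
    {"translation": [-0.9,0,0],"spin": 0,"jaw": 0.2},
    {"translation": [-1.2,0,0],"spin": 0,"jaw": 0.2},
    {"translation": [-1.5,0,0],"spin": 0,"jaw": 0.2},
  ],
)

```text
time: 14.35
tool_pos: [0.4453, 0.389, -0.0102]
tool_rot: [3.142, -0.0, 2.021]
contact_force: [-0.4, 1.4, -0.9]
opening: 0.0297
grip_force: 24.8
```

send_rows(
  targets=[
    {"translation": [-0.3,0,0],"spin": 0,"jaw": 0.2},
    {"translation": [-0.6,0,0],"spin": 0,"jaw": 0.2},
    {"translation": [-0.9,0,0],"spin": 0,"jaw": 0.2},
    {"translation": [-1.2,0,0],"spin": 0,"jaw": 0.2},
    {"translation": [-1.5,0,0],"spin": 0,"jaw": 0.2},
  ],
)

```text
time: 14.85
tool_pos: [0.4519, 0.3755, -0.0102]
tool_rot: [3.142, -0.0, 2.021]
contact_force: [0.1, 1.0, -1.3]
opening: 0.03
grip_force: 24.8
```

```bash
python3 - <<'E'
from h import *
st()
p,P=scene_cloud();np.save('p6.npy',p)
a=cv2.resize(np.vstack([np.load('p5.npy')[170:290,230:400],p[170:290,230:400]])[...,::-1],None,fx=2.5,fy=2.5,interpolation=cv2.INTER_CUBIC);cv2.imwrite('pics/s4.png',a)
E
```

```text
14.85 [-143.8    1.3] z -0.0102 yaw 115.81 Fjig -0.8 0.5 -1.3 op 0.03
```

send_rows(
  targets=[
    {"translation": [-0.2,0,0],"spin": 0,"jaw": 0.2},
    {"translation": [-0.4,0,0],"spin": 0,"jaw": 0.2},
    {"translation": [-0.6,0,0],"spin": 0,"jaw": 0.2},
    {"translation": [-0.8,0,0],"spin": 0,"jaw": 0.2},
    {"translation": [-1.0,0,0],"spin": 0,"jaw": 0.2},
  ],
)

```text
time: 15.4
tool_pos: [0.4561, 0.367, -0.0101]
tool_rot: [3.141, -0.0, 2.021]
contact_force: [-0.9, 3.3, -1.1]
opening: 0.0297
grip_force: 24.8
```

send_rows(
  targets=[
    {"translation": [-0.15,0,0],"spin": 0,"jaw": 0.2},
    {"translation": [-0.3,0,0],"spin": 0,"jaw": 0.2},
    {"translation": [-0.45,0,0],"spin": 0,"jaw": 0.2},
    {"translation": [-0.6,0,0],"spin": 0,"jaw": 0.2},
    {"translation": [-0.75,0,0],"spin": 0,"jaw": 0.2},
  ],
)

```text
time: 15.9
tool_pos: [0.4595, 0.3597, -0.0102]
tool_rot: [-3.142, 0.0, 2.021]
contact_force: [-1.0, 2.3, -0.4]
opening: 0.0297
grip_force: 24.8
```

```bash
python3 - <<'E'
from h import *
st()
E
```

```text
15.9 [-126.3    1.3] z -0.0102 yaw 115.8 Fjig -2.5 0.1 -0.4 op 0.0297
```

send_rows(
  targets=[
    {"translation": [-0.2,0,0],"spin": 0,"jaw": 0.2},
    {"translation": [-0.4,0,0],"spin": 0,"jaw": 0.2},
    {"translation": [-0.6,0,0],"spin": 0,"jaw": 0.2},
    {"translation": [-0.8,0,0],"spin": 0,"jaw": 0.2},
    {"translation": [-0.9,0,0],"spin": 0,"jaw": 0.2},
  ],
)

```text
time: 16.4
tool_pos: [0.4634, 0.3517, -0.0102]
tool_rot: [3.142, -0.0, 2.021]
contact_force: [-0.7, 2.0, -1.6]
opening: 0.0299
grip_force: 24.8
```

```bash
python3 - <<'E'
from h import *
st()
E
```

```text
16.4 [-117.4    1.3] z -0.0102 yaw 115.8 Fjig -2.1 0.2 -1.6 op 0.0299
```

send_rows(
  targets=[
    {"translation": [-0.1,0,0],"spin": 0,"jaw": 0.2},
    {"translation": [-0.2,0,0],"spin": 0,"jaw": 0.2},
    {"translation": [-0.3,0,0],"spin": 0,"jaw": 0.2},
    {"translation": [-0.4,0,0],"spin": 0,"jaw": 0.2},
    {"translation": [-0.5,0,0],"spin": 0,"jaw": 0.2},
  ],
)

```text
time: 16.9
tool_pos: [0.4655, 0.3473, -0.0102]
tool_rot: [3.142, -0.0, 2.021]
contact_force: [0.0, 1.9, -0.6]
opening: 0.0299
grip_force: 24.8
```

```bash
python3 - <<'E'
from h import *
st()
E
```

```text
16.9 [-112.6    1.4] z -0.0102 yaw 115.81 Fjig -1.7 0.9 -0.6 op 0.0299
```

send_rows(
  targets=[
    {"translation": [-0.1,0,0],"spin": 0,"jaw": 0.2},
    {"translation": [-0.2,0,0],"spin": 0,"jaw": 0.2},
    {"translation": [-0.3,0,0],"spin": 0,"jaw": 0.2},
    {"translation": [-0.4,0,0],"spin": 0,"jaw": 0.2},
    {"translation": [-0.5,0,0],"spin": 0,"jaw": 0.2},
  ],
)

```text
time: 17.4
tool_pos: [0.4677, 0.3428, -0.0102]
tool_rot: [3.142, -0.0, 2.021]
contact_force: [-1.4, 2.1, 0.4]
opening: 0.0295
grip_force: 24.8
```

```bash
python3 - <<'E'
from h import *
st()
E
```

```text
17.4 [-107.6    1.3] z -0.0102 yaw 115.81 Fjig -2.5 -0.3 0.4 op 0.0295
```

send_rows(
  targets=[
    {"translation": [-0.1,0,0],"spin": 0,"jaw": 0.2},
    {"translation": [-0.2,0,0],"spin": 0,"jaw": 0.2},
    {"translation": [-0.3,0,0],"spin": 0,"jaw": 0.2},
    {"translation": [-0.35,0,0],"spin": 0,"jaw": 0.2},
    {"translation": [-0.4,0,0],"spin": 0,"jaw": 0.2},
  ],
)

```text
time: 17.9
tool_pos: [0.4695, 0.3389, -0.0102]
tool_rot: [-3.141, 0.0, 2.021]
contact_force: [-0.0, 0.2, -1.2]
opening: 0.0299
grip_force: 24.8
```

```bash
python3 - <<'E'
from h import *
st()
E
```

```text
17.9 [-103.2    1.3] z -0.0102 yaw 115.8 Fjig -0.2 0.1 -1.2 op 0.0299
```

send_rows(
  targets=[
    {"translation": [-0.05,0,0],"spin": 0,"jaw": 0.2},
    {"translation": [-0.1,0,0],"spin": 0,"jaw": 0.2},
    {"translation": [-0.15,0,0],"spin": 0,"jaw": 0.2},
    {"translation": [-0.2,0,0],"spin": 0,"jaw": 0.2},
    {"translation": [-0.2,0,0],"spin": 0,"jaw": 0.2},
  ],
)

```text
time: 18.4
tool_pos: [0.47, 0.3378, -0.0102]
tool_rot: [3.142, -0.001, 2.021]
contact_force: [-2.4, 2.2, -0.3]
opening: 0.0297
grip_force: 24.8
```

```bash
python3 - <<'E'
from h import *
st()
p,P=scene_cloud();np.save('p7.npy',p)
a=[np.load(f)[170:280,250:400] for f in('p5.npy','p6.npy','p7.npy')]
cv2.imwrite('pics/s5.png',cv2.resize(np.vstack([np.hstack(a[:2]),np.hstack([a[2],a[2]*0])])[...,::-1],None,fx=2.6,fy=2.6,interpolation=cv2.INTER_CUBIC))
E
```

```text
18.4 [-102.1    1.3] z -0.0102 yaw 115.8 Fjig -3.1 -1.2 -0.3 op 0.0297
```

send_rows(
  targets=[
    {"translation": [-0.05,0,0],"spin": 0,"jaw": 0.2},
    {"translation": [-0.1,0,0],"spin": 0,"jaw": 0.2},
    {"translation": [-0.1,0,0],"spin": 0,"jaw": 0.2},
    {"translation": [-0.1,0,0],"spin": 0,"jaw": 0.2},
    {"translation": [-0.1,0,0],"spin": 0,"jaw": 0.2},
  ],
)

```text
time: 18.95
tool_pos: [0.4699, 0.3377, -0.0102]
tool_rot: [-3.141, -0.002, 2.021]
contact_force: [-3.1, 8.0, 0.9]
opening: 0.0301
grip_force: 24.8
```

```bash
python3 - <<'E'
from h import *
st()
E
```

```text
18.95 [-101.9    1.1] z -0.0102 yaw 115.81 Fjig -8.5 0.7 0.9 op 0.0301
```

Wall felt: 8.5 N with no further travel, just after the latch drag vanished. I'll withdraw the stick and check the latch.

send_rows(
  targets=[
    {"translation": [0.5,0,0],"spin": 0,"jaw": 0.2},
    {"translation": [2,0,0],"spin": 0,"jaw": 0.2},
    {"translation": [4,0,0],"spin": 0,"jaw": 0.2},
    {"translation": [6.5,0,0],"spin": 0,"jaw": 0.2},
    {"translation": [9,0,0],"spin": 0,"jaw": 0.2},
  ],
)

```text
time: 19.45
tool_pos: [0.431, 0.4187, -0.0101]
tool_rot: [3.141, 0.0, 2.021]
contact_force: [0.6, -0.5, -0.8]
opening: 0.0298
grip_force: 24.8
```

```bash
python3 - <<'E'
from h import *
st()
p,P=scene_cloud()
q,_=read_camera('top')
a=[x[180:260,270:400] for x in(np.load('p5.npy'),np.load('p7.npy'),p)]+[q[125:205,225:355]]
cv2.imwrite('pics/s6.png',cv2.resize(np.vstack([np.hstack(a[:2]),np.hstack(a[2:])])[...,::-1],None,fx=3,fy=3,interpolation=cv2.INTER_CUBIC))
E
```

```text
19.45 [-191.8    1.3] z -0.0101 yaw 115.79 Fjig 0.7 0.4 -0.8 op 0.0298
```

View pics/s6.png

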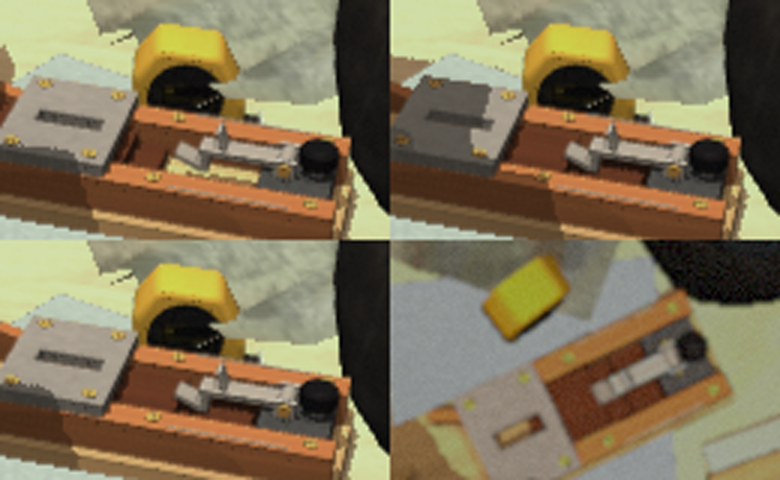

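The panels show the latch nose at (185,395) in the same down pose as at the start (185,152), with the dark rail filling the channel up to the block. It's seated. Now I'll take the stick back to its original spot.

send_rows(
  targets=[
    {"translation": [0.5,0,-1],"spin": 0,"jaw": 0.2},
    {"translation": [1,0,-3],"spin": 0,"jaw": 0.2},
    {"translation": [1,0,-6],"spin": 0,"jaw": 0.2},
    {"translation": [1,0,-9],"spin": 0,"jaw": 0.2},
    {"translation": [1,-1,-9.5],"spin": 0,"jaw": 0.2},
  ],
)

```text
time: 20.05
tool_pos: [0.4212, 0.4235, 0.0894]
tool_rot: [3.133, -0.001, 2.02]
contact_force: [0.2, 0.7, -0.5]
opening: 0.0299
grip_force: 24.8
```

```bash
python3 - <<'E'
from h import *
plan((.404,.218),.08,-70.7)
E
```

```text
t 20.05 pos [0.4212 0.4235 0.0894] rpy [ 1.7951e+02 -8.0000e-02  1.1573e+02] -> shift cm [-17.77 -10.48   0.82] spin 6.43 F [ 0.2  0.7 -0.5] open 0.0299 q6 [ 0.66  0.56  1.47 -0.    1.11  0.21]
```

send_rows(
  targets=[
    {"translation": [-2,-1.5,0],"spin": 1,"jaw": 0.2},
    {"translation": [-6,-4,0],"spin": 3,"jaw": 0.2},
    {"translation": [-10,-6.5,0],"spin": 5,"jaw": 0.2},
    {"translation": [-14,-8.8,0.5],"spin": 6.4,"jaw": 0.2},
    {"translation": [-17.5,-10.4,0.5],"spin": 6.4,"jaw": 0.2},
  ],
)

```text
time: 20.55
tool_pos: [0.3985, 0.2166, 0.0791]
tool_rot: [-3.139, 0.0, 1.908]
contact_force: [0.5, 0.2, -0.1]
opening: 0.0296
grip_force: 24.8
```

send_rows(
  targets=[
    {"translation": [0,0,1],"spin": 0,"jaw": 0.2},
    {"translation": [0,0,3.5],"spin": 0,"jaw": 0.2},
    {"translation": [0,0,6],"spin": 0,"jaw": 0.2},
    {"translation": [0,0,8],"spin": 0,"jaw": 0.2},
    {"translation": [0,0,8],"spin": 0,"jaw": 0.2},
  ],
)

```text
time: 21.05
tool_pos: [0.3983, 0.2187, -0.0025]
tool_rot: [-3.136, -0.0, 1.909]
contact_force: [0.1, 0.0, -0.5]
opening: 0.03
grip_force: 24.8
```

```bash
python3 - <<'E'
from h import *
plan((.404,.218),-.0305,-70.7)
E
```

```text
t 21.05 pos [ 0.3983  0.2187 -0.0025] rpy [-179.68   -0.    109.39] -> shift cm [-0.26  0.52  2.8 ] spin 0.09 F [ 0.1  0.  -0.5] open 0.03 q6 [ 0.33  0.49  1.94  0.    0.72 -0.01]
```

send_rows(
  targets=[
    {"translation": [0,0,1],"spin": 0,"jaw": 0.2},
    {"translation": [0,0,1.8],"spin": 0,"jaw": 0.2},
    {"translation": [0,0,2.4],"spin": 0,"jaw": 0.2},
    {"translation": [0,0,2.7],"spin": 0,"jaw": 0.2},
    {"translation": [0,0,2.8],"spin": 0,"jaw": 0.2},
  ],
)

```text
time: 21.55
tool_pos: [0.4007, 0.2195, -0.0283]
tool_rot: [-3.142, -0.0, 1.91]
contact_force: [-0.2, 0.2, -1.4]
opening: 0.0298
grip_force: 24.8
```

send_rows(
  targets=[
    {"translation": [0,0,0],"spin": 0,"jaw": 0.2},
    {"translation": [0,0,0],"spin": 0,"jaw": 0.5},
    {"translation": [0,0,0],"spin": 0,"jaw": 0.5},
    {"translation": [0,0,0],"spin": 0,"jaw": 0.5},
    {"translation": [0,0,0],"spin": 0,"jaw": 0.5},
  ],
)

```text
time: 22.05
tool_pos: [0.4009, 0.2195, -0.028]
tool_rot: [3.141, -0.0, 1.909]
contact_force: [0.6, 0.4, 0.8]
opening: 0.0456
grip_force: 0.0
```

send_rows(
  targets=[
    {"translation": [0,0,-1],"spin": 0,"jaw": 0.5},
    {"translation": [0,0,-4],"spin": 0,"jaw": 0.5},
    {"translation": [0,0,-8],"spin": 0,"jaw": 0.5},
    {"translation": [0,0,-12],"spin": 0,"jaw": 0.5},
    {"translation": [0,0,-12],"spin": 0,"jaw": 0.5},
  ],
)

```text
time: 22.55
tool_pos: [0.404, 0.2207, 0.0972]
tool_rot: [3.131, -0.0, 1.91]
contact_force: [-0.2, -0.3, -0.3]
opening: 0.0461
grip_force: 0.0
```

```bash
python3 - <<'E'
from h import *
st()
p,P=scene_cloud()
# stick: points along its axis
th=np.radians(-70.7);u=np.array([np.cos(th),np.sin(th)]);v=np.array([-u[1],u[0]]);q=P[...,:2]-(np.array([.3983,.2187])+.04*u)
for a in np.arange(-.1,.11,.025):
    m=(abs(q@u-a)<.008)&(abs(q@v)<.008);print(a.round(3),m.sum(),np.median(P[m][:,2]).round(4) if m.any() else '')
E
```

```text
22.55 [ -25.3 -109.2] z 0.0972 yaw 109.42 Fjig 0.2 -0.3 -0.3 op 0.0461
-0.1 53 0.0119
-0.075 68 0.0135
-0.05 71 0.0138
-0.025 128 0.2255
-0.0 692 0.3453
0.025 97 0.0138
0.05 65 0.0135
0.075 68 0.0134
0.1 90 0.0098
```

Stick flat on the bench: its top is at 13.5 mm all along.

```bash
python3 -c "
from cell import *
print(job.hand_in())"
```

```text
the job is handed in; nothing more can be done
None
```

The job is handed in: the rail is home against the end wall with the latch looking fully down, the stick lies flat beside the jig, and nothing touched the tape, scraper or tub; the hand-in call returned no verdict.

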